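Inspect three-sided candle moulds and hang them up

ROBOT

A 6-joint arm with a two-finger parallel gripper is mounted at the origin on the work surface. World frame = base frame: x ahead of the robot, y to its left, z up, the work surface at z = 0. Lengths are in m, angles in rad, forces in N, time in s.
With the tool pointing down it reaches from about 0.325 to 0.775 m from the base axis. Payload 5.5 kg.
Tool frame: the origin (TCP) lies midway between the tips of the shut fingers; the grasp point (between the pads) lies 19 mm behind it; z points along the fingers, y is the line along which they close (so a half turn about z gives the same grasp; the last joint's range is limited). The gripper opens to 85 mm and grips with 20 to 120 N. Pads are 22 mm wide; open, the fingers measure 114 mm over their backs; the gripper's body (76 mm by 85 mm) begins 54 mm behind the grasp point. The pads swing forward as they close: fully open they stand 13 mm farther back than shut.
Start: joints at [-0.057, 0.091, 1.231, -0, 1.82, -0.057], TCP at [0.6, -0, 0.209] pointing down, gripper open.
Joint ranges: [-2.87, 2.87], [-0.86, 2.18], [0.17, 2.46], [-1.51, 4.65], [0.06, 2.69], [-2.65, 2.65]. Speed limits (rad/s): [2.57, 2.57, 3.01, 3.14, 3.14, 3.14].

INTERFACE

Orientations are given as a unit quaternion [x, y, z, w].
In Python, from workcell import * gives the robot as it stands. Calls block until the motion is done:
- reach(position, orientation): joint-space move of the TCP to a pose.
- move_straight(position, v=0.15, attitude=None, force_limit=None): straight line of the TCP; attitude=None keeps the orientation; v is the mean speed in m/s. With force_limit (N) it stops when the force on the tool has changed by that much, and returns True; else False.
- goto_joints(angles): joint-space move.
- grip(opening): finger opening in m; the grip force is fixed at half the most; returns when the fingers have stopped.
- sleep(seconds).
- inverse_kinematics(position, orientation): joint angles nearest the present ones, or None.
- get_state(): the state.
- read_camera(name): name is "scene" or "side" or "wrist"; returns the picture (420x560x3 uint8, red, green, blue); there is no depth.
- camera_info(name): a dict with "camera_matrix" (3x3 intrinsics, pixels), "pose" (4x4, takes a point from camera to world coordinates). Camera axes: x right, y up, looking along -z (the intrinsics and any distortion apply to the point x, -y, -z); pixel columns grow to the right and rows downward; lengths in m; the calibration is good to about 2 mm. A picture is of the moment at which its call begins: read the wrist's pose just before it. camera_info takes no time and is no camera call; for the wrist camera it gives the pose at the moment of the call.
A pose or a line that the arm cannot do raises PlanningError and nothing moves.
- close_job(): hands the job in; it is judged then, once.
The state is a dict: "time": time; "joint_pos": joint angles; "qd": joint speeds; "tau": joint torques, N m; "position": TCP position; "tcp_rot": TCP orientation; "contact_force": force on the tool from outside, world axes, zero at the start; "torque": the same for the moment, N m; "grip_width": finger opening in m; "grip_force": force on a finger pad.
Only numpy, scipy, OpenCV 4.12 (cv2) and the standard library are available. Lean on these libraries where they do the work, as an engineer would, in place of code of your own. Each camera call takes 0.05 s, during which the arm holds its last target. There are 200 camera calls.

TASK

Taking the moulds in the order purple handle, yellow handle, black handle (one may be missing), lift each one and show all its sides to the inspection eye: first the red, then the green, then the blue side, each held still, upright and square in front of the lens, centred on it and about 8 cm away, for two full seconds. Hang every mould by its handle on the forked hook of its own colour, with the bar lying across both prongs, either way round, and let go without leaving it swinging. Leave the tray, the jug and the tin alone.

Things in the scene. Friction and masses are not known exactly. Their poses are not given: they have to be found in the camera images.
- mould_purple: Three-sided aluminium candle mould with purple carrying handle, 0.32 kg; may be absent. Origin: centre of its underside, z up. Round foot 100 mm across, 6 mm thick; triangular body; round cap plate 110 mm across, 86 to 92 mm up. Sides carry coloured panels: red faces +x, green is 120 degrees counter-clockwise from it seen from above, blue 240; a tab of each colour lies on the cap above its side
- mould_purple_bar (a point): centre of the straight purple handle bar, 160 mm above the mould's underside (axes as the mould's). Bar along y, 12 x 108 x 12 mm, carried by two 8 mm steel rods at y = -50 and +50 mm, with a window 62 mm high between cap and bar
- mould_purple_red (a point): centre of the red side panel of the purple-handled mould, 25 mm from the mould's axis and 46 mm above its underside; its x axis points straight out of that side, z up
- mould_purple_green (a point): centre of the green side panel of the purple-handled mould, 25 mm from the mould's axis and 46 mm above its underside; its x axis points straight out of that side, z up
- mould_purple_blue (a point): centre of the blue side panel of the purple-handled mould, 25 mm from the mould's axis and 46 mm above its underside; its x axis points straight out of that side, z up
- mould_yellow: Three-sided aluminium candle mould with yellow carrying handle, 0.32 kg; may be absent. Origin: centre of its underside, z up. Round foot 100 mm across, 6 mm thick; triangular body; round cap plate 110 mm across, 86 to 92 mm up. Sides carry coloured panels: red faces +x, green is 120 degrees counter-clockwise from it seen from above, blue 240; a tab of each colour lies on the cap above its side
- mould_yellow_bar (a point): centre of the straight yellow handle bar, 160 mm above the mould's underside (axes as the mould's). Bar along y, 12 x 108 x 12 mm, carried by two 8 mm steel rods at y = -50 and +50 mm, with a window 62 mm high between cap and bar
- mould_yellow_red (a point): centre of the red side panel of the yellow-handled mould, 25 mm from the mould's axis and 46 mm above its underside; its x axis points straight out of that side, z up
- mould_yellow_green (a point): centre of the green side panel of the yellow-handled mould, 25 mm from the mould's axis and 46 mm above its underside; its x axis points straight out of that side, z up
- mould_yellow_blue (a point): centre of the blue side panel of the yellow-handled mould, 25 mm from the mould's axis and 46 mm above its underside; its x axis points straight out of that side, z up
- mould_black: Three-sided aluminium candle mould with black carrying handle, 0.32 kg; may be absent. Origin: centre of its underside, z up. Round foot 100 mm across, 6 mm thick; triangular body; round cap plate 110 mm across, 86 to 92 mm up. Sides carry coloured panels: red faces +x, green is 120 degrees counter-clockwise from it seen from above, blue 240; a tab of each colour lies on the cap above its side
- mould_black_bar (a point): centre of the straight black handle bar, 160 mm above the mould's underside (axes as the mould's). Bar along y, 12 x 108 x 12 mm, carried by two 8 mm steel rods at y = -50 and +50 mm, with a window 62 mm high between cap and bar
- mould_black_red (a point): centre of the red side panel of the black-handled mould, 25 mm from the mould's axis and 46 mm above its underside; its x axis points straight out of that side, z up
- mould_black_green (a point): centre of the green side panel of the black-handled mould, 25 mm from the mould's axis and 46 mm above its underside; its x axis points straight out of that side, z up
- mould_black_blue (a point): centre of the blue side panel of the black-handled mould, 25 mm from the mould's axis and 46 mm above its underside; its x axis points straight out of that side, z up
- hook_purple: White forked hook, purple tips and foot patch; fixed. Origin: centre of underside, 12 mm above the table, z up, open front at -x. Two prongs 8 mm thick at y = -29 and +29 mm, from posts at x = 78 mm; prong tops z = 190 mm from x = -14 to 14 mm, rising to 212 mm at x = 32 mm and at the upturned tips, x = -32 mm. Hung bar lies across both prongs, centre at x = y = 0, z = 196 mm, cap below them
- hook_yellow: White forked hook, yellow tips and foot patch; fixed. Origin: centre of underside, 12 mm above the table, z up, open front at -x. Two prongs 8 mm thick at y = -29 and +29 mm, from posts at x = 78 mm; prong tops z = 190 mm from x = -14 to 14 mm, rising to 212 mm at x = 32 mm and at the upturned tips, x = -32 mm. Hung bar lies across both prongs, centre at x = y = 0, z = 196 mm, cap below them
- hook_black: White forked hook, black tips and foot patch; fixed. Origin: centre of underside, 12 mm above the table, z up, open front at -x. Two prongs 8 mm thick at y = -29 and +29 mm, from posts at x = 78 mm; prong tops z = 190 mm from x = -14 to 14 mm, rising to 212 mm at x = 32 mm and at the upturned tips, x = -32 mm. Hung bar lies across both prongs, centre at x = y = 0, z = 196 mm, cap below them
- rack: White plastic board, 200 x 420 x 12 mm, that carries the three hooks 135 mm apart along its y; origin at the centre of its underside. Fixed.
- eye: Inspection eye: grey camera head 60 mm wide on a post, top at 245 mm, fixed. Origin on the table below its lens; it looks along its -x. Foot disc 90 mm across centred 35 mm behind the lens.
- eye_lens (a point): centre of the eye's round lens front, 215 mm above the table; the eye looks along this frame's -x, z up
- tray: Blue square silicone tray, 130 x 130 x 28 mm, bystander; origin at the centre of its underside
- jug: Glass measuring jug, 90 mm across, 115 mm high, its handle reaching 77 mm to its -y; bystander; origin at the centre of its underside
- tin: Capped aluminium tin, 70 mm across, 92 mm high, bystander; origin at the centre of its underside
Mind the look-alikes: they are no part of the job. Leave any brown look-alike of the mould_purple alone.

How it is judged:
On the way, in this order (a step that is already met when the one before it is completed fails the run):
1. the red side of the purple-handled mould is held still and upright, square in front of the lens (50 to 110 mm away, within 20 mm sideways and 25 mm in height, within 0.22 rad) for 1 s (x of eye_lens in the frame of mould_purple_red between 0.05 and 0.11 m and y of eye_lens in the frame of mould_purple_red between -0.02 and 0.02 m and z of eye_lens in the frame of mould_purple_red between -0.025 and 0.025 m and y of mould_purple_red in the frame of eye_lens between -0.02 and 0.02 m and x of mould_purple_red in the frame of eye_lens between -0.11 and -0.05 m and angle between the x axis of mould_purple_red and the x axis of eye_lens, either way round below 0.22 rad and angle between mould_purple's own z axis and vertical below 0.2 rad and linear speed of mould_purple below 0.05 m/s), for 1 s.
2. the green side of the purple-handled mould is held still and upright, square in front of the lens (50 to 110 mm away, within 20 mm sideways and 25 mm in height, within 0.22 rad) for 1 s (x of eye_lens in the frame of mould_purple_green between 0.05 and 0.11 m and y of eye_lens in the frame of mould_purple_green between -0.02 and 0.02 m and z of eye_lens in the frame of mould_purple_green between -0.025 and 0.025 m and y of mould_purple_green in the frame of eye_lens between -0.02 and 0.02 m and x of mould_purple_green in the frame of eye_lens between -0.11 and -0.05 m and angle between the x axis of mould_purple_green and the x axis of eye_lens, either way round below 0.22 rad and angle between mould_purple's own z axis and vertical below 0.2 rad and linear speed of mould_purple below 0.05 m/s), for 1 s.
3. the blue side of the purple-handled mould is held still and upright, square in front of the lens (50 to 110 mm away, within 20 mm sideways and 25 mm in height, within 0.22 rad) for 1 s (x of eye_lens in the frame of mould_purple_blue between 0.05 and 0.11 m and y of eye_lens in the frame of mould_purple_blue between -0.02 and 0.02 m and z of eye_lens in the frame of mould_purple_blue between -0.025 and 0.025 m and y of mould_purple_blue in the frame of eye_lens between -0.02 and 0.02 m and x of mould_purple_blue in the frame of eye_lens between -0.11 and -0.05 m and angle between the x axis of mould_purple_blue and the x axis of eye_lens, either way round below 0.22 rad and angle between mould_purple's own z axis and vertical below 0.2 rad and linear speed of mould_purple below 0.05 m/s), for 1 s.
4. the red side of the yellow-handled mould is held still and upright, square in front of the lens (50 to 110 mm away, within 20 mm sideways and 25 mm in height, within 0.22 rad) for 1 s (x of eye_lens in the frame of mould_yellow_red between 0.05 and 0.11 m and y of eye_lens in the frame of mould_yellow_red between -0.02 and 0.02 m and z of eye_lens in the frame of mould_yellow_red between -0.025 and 0.025 m and y of mould_yellow_red in the frame of eye_lens between -0.02 and 0.02 m and x of mould_yellow_red in the frame of eye_lens between -0.11 and -0.05 m and angle between the x axis of mould_yellow_red and the x axis of eye_lens, either way round below 0.22 rad and angle between mould_yellow's own z axis and vertical below 0.2 rad and linear speed of mould_yellow below 0.05 m/s), for 1 s.
5. the green side of the yellow-handled mould is held still and upright, square in front of the lens (50 to 110 mm away, within 20 mm sideways and 25 mm in height, within 0.22 rad) for 1 s (x of eye_lens in the frame of mould_yellow_green between 0.05 and 0.11 m and y of eye_lens in the frame of mould_yellow_green between -0.02 and 0.02 m and z of eye_lens in the frame of mould_yellow_green between -0.025 and 0.025 m and y of mould_yellow_green in the frame of eye_lens between -0.02 and 0.02 m and x of mould_yellow_green in the frame of eye_lens between -0.11 and -0.05 m and angle between the x axis of mould_yellow_green and the x axis of eye_lens, either way round below 0.22 rad and angle between mould_yellow's own z axis and vertical below 0.2 rad and linear speed of mould_yellow below 0.05 m/s), for 1 s.
6. the blue side of the yellow-handled mould is held still and upright, square in front of the lens (50 to 110 mm away, within 20 mm sideways and 25 mm in height, within 0.22 rad) for 1 s (x of eye_lens in the frame of mould_yellow_blue between 0.05 and 0.11 m and y of eye_lens in the frame of mould_yellow_blue between -0.02 and 0.02 m and z of eye_lens in the frame of mould_yellow_blue between -0.025 and 0.025 m and y of mould_yellow_blue in the frame of eye_lens between -0.02 and 0.02 m and x of mould_yellow_blue in the frame of eye_lens between -0.11 and -0.05 m and angle between the x axis of mould_yellow_blue and the x axis of eye_lens, either way round below 0.22 rad and angle between mould_yellow's own z axis and vertical below 0.2 rad and linear speed of mould_yellow below 0.05 m/s), for 1 s.
7. the red side of the black-handled mould is held still and upright, square in front of the lens (50 to 110 mm away, within 20 mm sideways and 25 mm in height, within 0.22 rad) for 1 s (x of eye_lens in the frame of mould_black_red between 0.05 and 0.11 m and y of eye_lens in the frame of mould_black_red between -0.02 and 0.02 m and z of eye_lens in the frame of mould_black_red between -0.025 and 0.025 m and y of mould_black_red in the frame of eye_lens between -0.02 and 0.02 m and x of mould_black_red in the frame of eye_lens between -0.11 and -0.05 m and angle between the x axis of mould_black_red and the x axis of eye_lens, either way round below 0.22 rad and angle between mould_black's own z axis and vertical below 0.2 rad and linear speed of mould_black below 0.05 m/s), for 1 s.
8. the green side of the black-handled mould is held still and upright, square in front of the lens (50 to 110 mm away, within 20 mm sideways and 25 mm in height, within 0.22 rad) for 1 s (x of eye_lens in the frame of mould_black_green between 0.05 and 0.11 m and y of eye_lens in the frame of mould_black_green between -0.02 and 0.02 m and z of eye_lens in the frame of mould_black_green between -0.025 and 0.025 m and y of mould_black_green in the frame of eye_lens between -0.02 and 0.02 m and x of mould_black_green in the frame of eye_lens between -0.11 and -0.05 m and angle between the x axis of mould_black_green and the x axis of eye_lens, either way round below 0.22 rad and angle between mould_black's own z axis and vertical below 0.2 rad and linear speed of mould_black below 0.05 m/s), for 1 s.
9. the blue side of the black-handled mould is held still and upright, square in front of the lens (50 to 110 mm away, within 20 mm sideways and 25 mm in height, within 0.22 rad) for 1 s (x of eye_lens in the frame of mould_black_blue between 0.05 and 0.11 m and y of eye_lens in the frame of mould_black_blue between -0.02 and 0.02 m and z of eye_lens in the frame of mould_black_blue between -0.025 and 0.025 m and y of mould_black_blue in the frame of eye_lens between -0.02 and 0.02 m and x of mould_black_blue in the frame of eye_lens between -0.11 and -0.05 m and angle between the x axis of mould_black_blue and the x axis of eye_lens, either way round below 0.22 rad and angle between mould_black's own z axis and vertical below 0.2 rad and linear speed of mould_black below 0.05 m/s), for 1 s.
At the end, for the whole second after the job is handed in: Every mould present hangs on the hook of its colour: bar centre within 22 mm along the prongs and 20 mm sideways of its place, -6 to +12 mm in height, bar within 0.35 rad of square, mould within 0.25 rad of upright and slower than 0.15 m/s (x of mould_purple_bar in the frame of hook_purple between -0.022 and 0.022 m and y of mould_purple_bar in the frame of hook_purple between -0.02 and 0.02 m and z of mould_purple_bar in the frame of hook_purple between 0.19 and 0.208 m and angle between the y axis of mould_purple and the y axis of hook_purple, either way round below 0.35 rad and angle between each of mould_purple, mould_yellow, mould_black's own z axis and vertical below 0.25 rad and linear speed of each of mould_purple, mould_yellow, mould_black below 0.15 m/s and x of mould_yellow_bar in the frame of hook_yellow between -0.022 and 0.022 m and y of mould_yellow_bar in the frame of hook_yellow between -0.02 and 0.02 m and z of mould_yellow_bar in the frame of hook_yellow between 0.19 and 0.208 m and angle between the y axis of mould_yellow and the y axis of hook_yellow, either way round below 0.35 rad and x of mould_black_bar in the frame of hook_black between -0.022 and 0.022 m and y of mould_black_bar in the frame of hook_black between -0.02 and 0.02 m and z of mould_black_bar in the frame of hook_black between 0.19 and 0.208 m and angle between the y axis of mould_black and the y axis of hook_black, either way round below 0.35 rad); the robot touches nothing.
It fails at once if the tray is moved more than 30 mm or tipped (distance of tray from where it was at the start of the episode above 0.03 m or angle between tray's own z axis and vertical above 0.4 rad).
It fails at once if the jug is moved more than 30 mm or tipped (distance of jug from where it was at the start of the episode above 0.03 m or angle between jug's own z axis and vertical above 0.4 rad).
It fails at once if the tin is moved more than 30 mm or tipped (distance of tin from where it was at the start of the episode above 0.03 m or angle between tin's own z axis and vertical above 0.4 rad).
Of mould_purple, mould_yellow, mould_black only 2 to 3 are there at a start; the rules pass over those that are not, and their reading is None.
At some moment in a run one of mould_purple, mould_yellow, mould_black may be knocked a few centimetres aside while the robot is not near it.
It also fails if it takes over 210 s, if anything falls off the work surface, if the arm or the gripper's body presses on something with over 40 N, if the wrist force passes 120 N, or if a joint passes its speed limit or range.

## Working session

There is one attempt and no reset: what is moved stays moved. The work goes in short steps, each a Python script; the robot and the scene stay as the last script left them, time stands still between calls to the robot, and variables do not carry over. Pictures are saved under pics/ and viewed, at most 14 in all, crops included, and the job is handed in when it is done.

```bash
ls; mkdir -p pics; python3 - <<'E'
from workcell import *
import cv2
for n in ["scene","side","wrist"]:
    i=camera_info(n); print(n,i["camera_matrix"],i["pose"],[k for k in i])
    cv2.imwrite(f"pics/{n}0.png",read_camera(n)[:,:,::-1])
s=get_state();print(s["time"],s["tcp_rot"],s["position"])
E
```

```text
pics
scene [[457.11703111   0.         277.11656876]
 [  0.         457.11703111 198.44293437]
 [  0.           0.           1.        ]] [[ 0.78488405 -0.45695802  0.41850494  1.15749225]
 [ 0.61961697  0.58494136 -0.52337215 -0.71826102]
 [-0.00564175  0.67009922  0.74225009  1.14431546]
 [ 0.          0.          0.          1.        ]] ['camera_matrix', 'pose']
side [[546.75225579   0.         280.88170594]
 [  0.         546.75225579 209.80175341]
 [  0.           0.           1.        ]] [[-8.02867785e-01  4.70878059e-01 -3.65618890e-01 -8.13318634e-05]
 [-5.96038633e-01 -6.21796362e-01  5.08042550e-01  7.80651535e-01]
 [ 1.18855942e-02  6.25813980e-01  7.79881783e-01  1.35184432e+00]
 [ 0.00000000e+00  0.00000000e+00  0.00000000e+00  1.00000000e+00]] ['camera_matrix', 'pose']
wrist [[356.75251405   0.         280.47578857]
 [  0.         356.75251405 210.03304161]
 [  0.           0.           1.        ]] [[ 9.99998350e-01 -7.02817538e-04  1.67527312e-03  6.00883024e-01]
 [ 2.27344954e-04  9.63301340e-01  2.68422200e-01  6.86774939e-02]
 [-1.80244467e-03 -2.68421376e-01  9.63299910e-01  3.74564803e-01]
 [ 0.00000000e+00  0.00000000e+00  0.00000000e+00  1.00000000e+00]] ['camera_matrix', 'pose']
0.15 [ 7.07106269e-01  7.07106911e-01 -4.98697625e-04 -5.40782324e-04] [5.99770329e-01 1.88677980e-06 2.08619305e-01]
```

View pics/scene0.png

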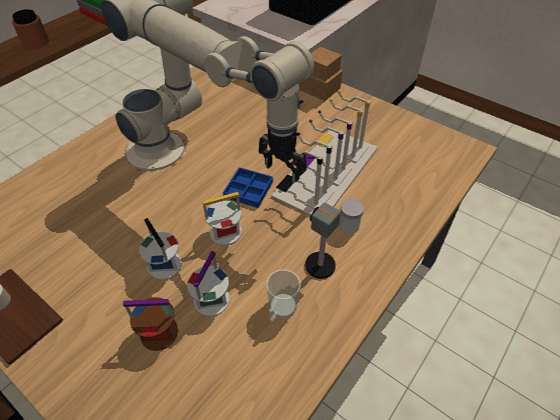

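View pics/side0.png

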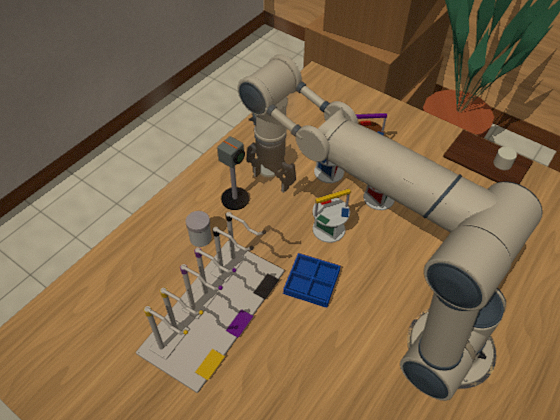

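The scene view shows all three moulds: yellow (223,215), black (160,245) and purple (208,285). The brown look-alike is at (150,320), the eye at (322,235), the tin at (350,215) and the jug at (283,290). The rack's patches run black, purple, yellow going away from the eye. The side view confirms the hooks and their order.

```bash
cat > h.py <<'E'
import numpy as np, cv2
from workcell import *
from scipy.spatial.transform import Rotation as R
def ray(info,px):
    K=info["camera_matrix"];P=info["pose"]
    d=np.linalg.inv(K)@np.array([px[0],px[1],1.]); d=P[:3,:3]@np.array([d[0],-d[1],-d[2]])
    return P[:3,3],d
def onz(info,px,z):
    o,d=ray(info,px); return o+d*(z-o[2])/d[2]
def proj(info,p):
    P=info["pose"];c=P[:3,:3].T@(np.asarray(p)-P[:3,3]);u=info["camera_matrix"]@np.array([c[0],-c[1],-c[2]]);return u[:2]/u[2]
def down(yaw): # tool down, tool y axis (closing) along world angle yaw
    y=np.array([np.cos(yaw),np.sin(yaw),0]);z=np.array([0,0,-1.]);return R.from_matrix(np.stack([np.cross(y,z),y,z],1)).as_quat()
E
python3 - <<'E'
import cv2
a=cv2.imread('pics/scene0.png')
cv2.imwrite('pics/c1.png',cv2.resize(a[185:350,110:310],None,fx=3.6,fy=3.6,interpolation=cv2.INTER_CUBIC))
cv2.imwrite('pics/c2.png',cv2.resize(a[80:285,265:385],None,fx=2.9,fy=2.9,interpolation=cv2.INTER_CUBIC))
b=cv2.imread('pics/side0.png')
cv2.imwrite('pics/c3.png',cv2.resize(b[130:395,130:350],None,fx=2.2,fy=2.2,interpolation=cv2.INTER_CUBIC))
E
```

```text
(no output)
```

View pics/c1.png

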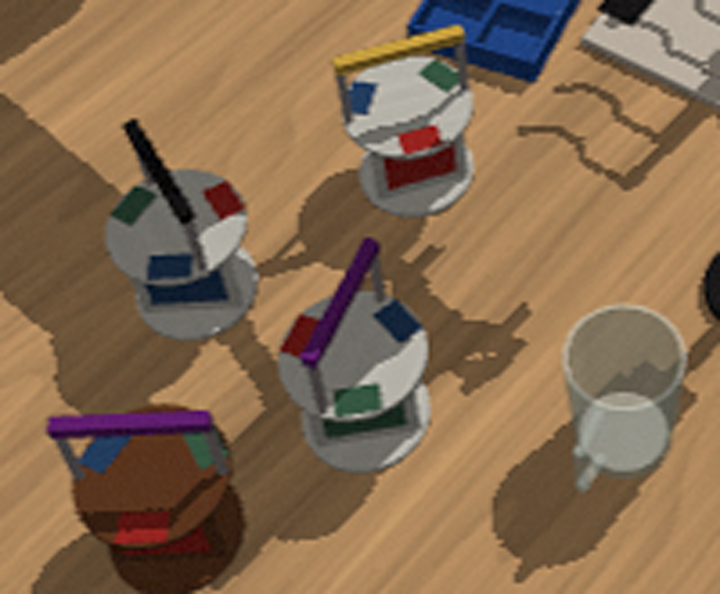

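View pics/c2.png

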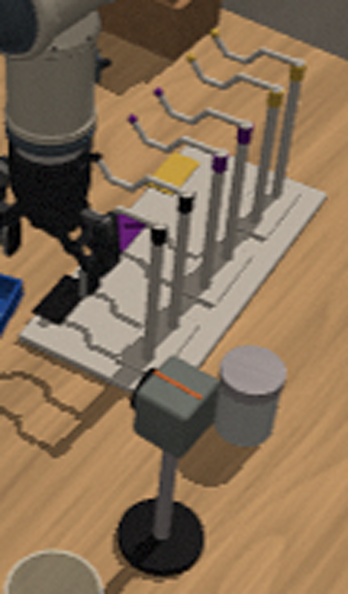

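View pics/c3.png

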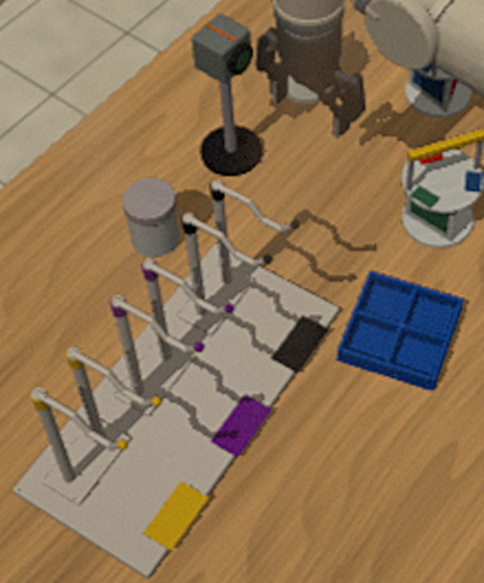

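Crops: bars, tabs and prong tips are all clear. In the side crop the tips are black (295,225)/(267,259), purple (229,309)/(199,347) and yellow (156,401)/(123,444). The lens is at (240,57) and the eye's foot at (231,150).

```bash
python3 - <<'E'
from h import *
np.set_printoptions(precision=4,suppress=True)
S,D=camera_info("scene"),camera_info("side")
a=cv2.imread('pics/scene0.png');hsv=cv2.cvtColor(a,cv2.COLOR_BGR2HSV)
b=cv2.imread('pics/side0.png');hb=cv2.cvtColor(b,cv2.COLOR_BGR2HSV)
def bar(mask,box,info=S,z=.163):
    x0,y0,x1,y1=box;m=np.zeros_like(mask);m[y0:y1,x0:x1]=mask[y0:y1,x0:x1]
    n,l,st,c=cv2.connectedComponentsWithStats(m);k=1+np.argmax(st[1:,4])
    r=cv2.boxPoints(cv2.minAreaRect(np.argwhere(l==k)[:,::-1].astype(np.float32)))
    e=[(r[i]+r[(i+1)%4])/2 for i in range(4)]
    if np.linalg.norm(e[0]-e[2])<np.linalg.norm(e[1]-e[3]): e=e[1:]+e[:1]
    p,q=onz(info,e[0],z),onz(info,e[2],z);return (p+q)/2,np.linalg.norm(p-q),np.arctan2(*(q-p)[1::-1]),st[k,4]
pm=cv2.inRange(hsv,(130,90,40),(165,255,255));ym=cv2.inRange(hsv,(20,150,90),(32,255,255));km=cv2.inRange(hsv,(0,0,0),(180,255,28))
print('purple',bar(pm,(185,245,230,295)));print('yellow',bar(ym,(195,185,245,215)));print('black',bar(km,(140,210,166,250)));print('brown',bar(pm,(115,290,175,325)))
c1=lambda x,y:(x/3.6+110,y/3.6+185)
for n,t in dict(purple=[(300,337),(358,400),(398,321)],yellow=[(419,139),(440,75),(361,98)],black=[(223,200),(132,205),(169,267)]).items():
    p=[onz(S,c1(*q),.093) for q in t]; c=np.mean(p,0);print(n,'cap c',c,'tabs deg',[np.degrees(np.arctan2(*(q-c)[1::-1])) for q in p],[np.linalg.norm(q-c) for q in p])
def tri(ps,pd):
    o1,d1=ray(S,ps);o2,d2=ray(D,pd);t=np.linalg.lstsq(np.stack([d1,-d2],1),o2-o1,rcond=None)[0]
    x,y=o1+d1*t[0],o2+d2*t[1];return (x+y)/2,np.linalg.norm(x-y)
c2=lambda x,y:(x/2.9+265,y/2.9+80); c3=lambda x,y:(x/2.2+130,y/2.2+130)
for n,p,q in [('y1',(215,34),(123,444)),('y2',(192,60),(156,401)),('p1',(158,92),(199,347)),('p2',(133,119),(229,309))]: print(n,tri(c2(*p),c3(*q)))
print('side tips z.22',[onz(D,c3(*q),.22)[:2] for q in [(123,444),(156,401),(199,347),(229,309),(267,259),(295,225)]])
pmS=cv2.inRange(hb,(130,90,40),(165,255,255));ymS=cv2.inRange(hb,(20,120,60),(32,255,255))
pt=[onz(D,c3(*q),.012)[:2] for q in [(242,426),(178,516),(300,344)]];print('patches p,y,k',pt)
print('rack corners',[onz(D,c3(*q),.012)[:2] for q in [(340,312),(150,575),(15,490)]])
print('eye foot',onz(S,c2(161,537),.006)[:2],onz(D,c3(231,150),.006)[:2],'lens',onz(D,c3(240,57),.215)[:2])
print('tin',onz(S,c2(253,372),.092)[:2],onz(D,c3(150,195),.092)[:2]);print('jug',onz(S,c1(625,360),.115)[:2],'tray',onz(D,c3(401,328),.02)[:2])
# eye head blob: outline in scene/side
print('head top corners',[onz(S,c2(*q),.245)[:2] for q in [(137,393),(170,358),(217,378),(187,410)]],[onz(D,c3(*q),.245)[:2] for q in [(196,43),(218,17),(250,23),(226,52)]])
E
```

```text
purple (array([ 0.6059, -0.3282,  0.163 ]), np.float64(0.10892184766846413), np.float64(-1.2507724297516989), np.int32(189))
yellow (array([ 0.4744, -0.127 ,  0.163 ]), np.float64(0.10581510299978462), np.float64(-2.1233636065457695), np.int32(152))
black (array([ 0.4155, -0.3306,  0.163 ]), np.float64(0.11230529520229175), np.float64(-0.3082107179982015), np.int32(117))
brown (array([ 0.5636, -0.4853,  0.163 ]), np.float64(0.10764298538566157), np.float64(-2.4253098197599474), np.int32(276))
purple cap c [ 0.6067 -0.3276  0.093 ] tabs deg [np.float64(-159.8517580634566), np.float64(-39.892534623889205), np.float64(78.5040916596741)] [np.float64(0.042182292810900995), np.float64(0.04082267664360343), np.float64(0.04154474395875958)]
yellow cap c [ 0.4749 -0.1261  0.093 ] tabs deg [np.float64(-32.68755866531578), np.float64(89.15332955677611), np.float64(-151.00247334054998)] [np.float64(0.04021304073597915), np.float64(0.04081444443888641), np.float64(0.039384775039369824)]
black cap c [ 0.4151 -0.3294  0.093 ] tabs deg [np.float64(71.88445068972332), np.float64(-167.86062781624605),
[... 447 characters left out ...]
912, 0.4543]), array([0.497 , 0.3975]), array([0.5035, 0.3209]), array([0.5085, 0.2641]), array([0.5168, 0.1862]), array([0.5208, 0.1288])]
patches p,y,k [array([0.4817, 0.2894]), array([0.4683, 0.4231]), array([0.4955, 0.1551])]
rack corners [array([0.4831, 0.0854]), array([0.4477, 0.4944]), array([0.6426, 0.5139])]
eye foot [ 0.782  -0.0455] [ 0.7767 -0.0456] lens [ 0.7483 -0.0474]
tin [0.769  0.1327] [0.7628 0.1317]
jug [ 0.7776 -0.2192] tray [0.403  0.0617]
head top corners [array([ 0.7579, -0.075 ]), array([ 0.7575, -0.0229]), array([ 0.804 , -0.0168]), array([ 0.8035, -0.0639])] [array([ 0.7897, -0.0107]), array([ 0.7981, -0.0648]), array([ 0.7575, -0.0815]), array([ 0.7485, -0.0216])]
```

```bash
python3 - <<'E'
from h import *
for z in (.42,.38,.34):
    try: reach([.58,-.15,z],down(np.pi/2)); break
    except PlanningError as e: print(z,e)
sleep(.3)
i=camera_info("wrist");im=read_camera("wrist");np.savez("w1.npz",im=im,K=i["camera_matrix"],P=i["pose"])
cv2.imwrite("pics/w1.png",im[:,:,::-1]);print(i["pose"],get_state()["joint_pos"],get_state()["time"])
E
```

```text
[[-3.94813372e-04 -9.63390982e-01 -2.68100093e-01  5.12999853e-01]
 [ 9.99999915e-01 -3.48877790e-04 -2.18976504e-04 -1.49131432e-01]
 [ 1.17425821e-04 -2.68100157e-01  9.63391038e-01  5.85903537e-01]
 [ 0.00000000e+00  0.00000000e+00  0.00000000e+00  1.00000000e+00]] [-3.09581702e-01  2.64420462e-01  6.47198185e-01 -3.39149181e-05
  2.23027968e+00 -1.88050126e+00] 2.1
```

View pics/w1.png

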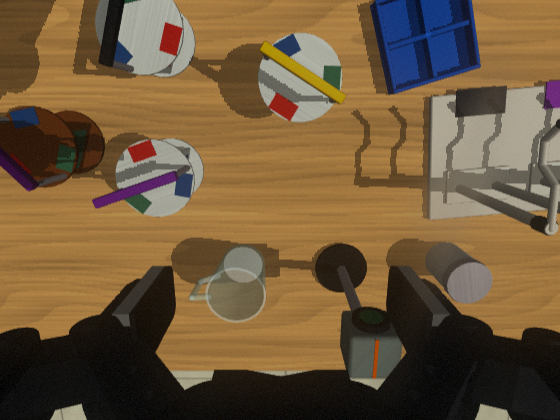

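The wrist view shows purple (155,178), yellow (303,73), black (115,30), the eye's foot at (341,267), its head (372,342) and its lens (374,317). The orange stripe runs along the head's top. I'll get the eye heading and compare the bar positions with the scene-camera values.

```bash
python3 - <<'E'
from h import *
np.set_printoptions(precision=4,suppress=True)
d=np.load("w1.npz");i=dict(camera_matrix=d["K"],pose=d["P"]);im=d["im"]
hsv=cv2.cvtColor(im,cv2.COLOR_RGB2HSV)
def rect(m,box):
    x0,y0,x1,y1=box;p=np.argwhere(m[y0:y1,x0:x1]>0)[:,::-1].astype(np.float32)+[x0,y0]
    r=cv2.boxPoints(cv2.minAreaRect(p.astype(np.float32)));e=[(r[k]+r[(k+1)%4])/2 for k in range(4)]
    if np.linalg.norm(e[0]-e[2])<np.linalg.norm(e[1]-e[3]): e=e[1:]+e[:1]
    return e[0],e[2],len(p)
def show(n,e,z):
    p,q=onz(i,e[0],z),onz(i,e[1],z);print(n,e,(p+q)[:2]/2,np.linalg.norm(p-q),np.degrees(np.arctan2(*(q-p)[1::-1])))
show('stripe',rect(cv2.inRange(hsv,(3,150,100),(15,255,255)),(345,325,400,380)),.245)
show('purple',rect(cv2.inRange(hsv,(130,90,40),(165,255,255)),(85,160,200,215)),.165)
show('yellow',rect(cv2.inRange(hsv,(20,150,90),(32,255,255)),(255,35,350,110)),.165)
print('foot',onz(i,(341,267),.006)[:2],'lens',onz(i,(372,316),.215)[:2])
a=cv2.imread('pics/scene0.png');S=camera_info("scene");D=camera_info("side")
print('rack',[onz(i,q,.012)[:2] for q in [(431,96),(430,217)]],'patch k',onz(i,(481,101),.012)[:2],'tin',onz(i,(466,275),.092)[:2])
for I,f,bx in [(S,'scene0',(310,205,345,235)),(D,'side0',(215,135,245,155))]:
    h=cv2.cvtColor(cv2.imread(f'pics/{f}.png'),cv2.COLOR_BGR2HSV);e=rect(cv2.inRange(h,(0,110,80),(18,255,255)),bx);p,q=onz(I,e[0],.245),onz(I,e[1],.245);print(f,e,(p+q)/2,np.linalg.norm(p-q),np.degrees(np.arctan2(*(q-p)[1::-1])))
cv2.imwrite('pics/c4.png',cv2.resize(im[300:385,330:410,::-1],None,fx=6,fy=6,interpolation=cv2.INTER_CUBIC))
E
```

```text
stripe (array([376.8414, 339.9034], dtype=float32), array([373.7379, 377.1448], dtype=float32), 144) [ 0.7812 -0.0426] 0.04906237365539316 0.038055896482053875
purple (array([177.2349, 174.7811], dtype=float32), array([ 92.9777, 203.8353], dtype=float32), 845) [ 0.6045 -0.3248] 0.11135503387491888 -71.24168556738869
yellow (array([261.1538,  44.7692], dtype=float32), array([343.3077,  99.5385], dtype=float32), 1119) [ 0.4724 -0.1242] 0.1079419363461562 58.287205264873414
foot [ 0.7788 -0.0421] lens [ 0.7456 -0.0413]
rack [array([0.4911, 0.0818]), array([0.6848, 0.1021])] patch k [0.4984 0.1595] tin [0.7524 0.1319]
scene0 (array([344. , 219.5], dtype=float32), array([310. , 219.5], dtype=float32), 157) [ 0.7951 -0.0627  0.245 ] 0.08638491338292793 -141.97698832688414
side0 (array([244. , 144.5], dtype=float32), array([215. , 144.5], dtype=float32), 192) [ 0.7793 -0.0442  0.245 ] 0.08300574886422359 37.28402350796885
```

View pics/c4.png

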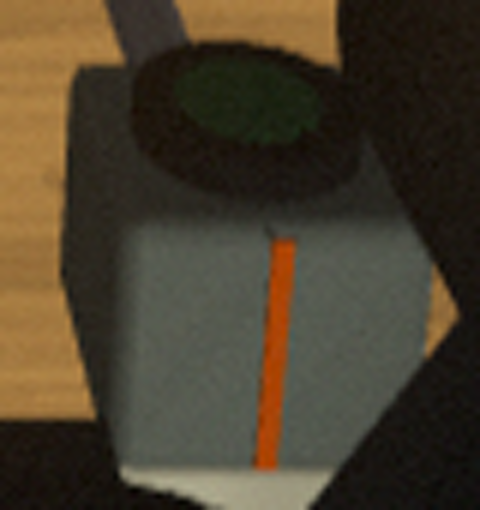

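```bash
cat >> h.py <<'E'
PHI=np.radians(.6); LENS=np.array([.746,-.043]); AX=LENS-.107*np.array([np.cos(PHI),np.sin(PHI)])
HY=np.radians(5.5); HX=np.array([np.cos(HY),np.sin(HY)])
HOOK=dict(purple=np.array([.540,.296]),yellow=np.array([.528,.430]),black=np.array([.5525,.161]))
def pick(xy,yaw):
    reach([*xy,.25],down(yaw)); grip(.085)
    hit=move_straight([*xy,.141],v=.12,force_limit=15)
    grip(0.0); s=get_state(); print("grip",hit,s["grip_width"],s["grip_force"],s["position"],s["time"])
    move_straight([*xy,.36],v=.15); print("weight",get_state()["contact_force"],get_state()["grip_width"])
def show(log=True):
    for k,dy in enumerate((0,-2*np.pi/3,2*np.pi/3)):
        if k==0: move_straight([*AX,.36],v=.2,attitude=down(PHI)); move_straight([*AX,.31],v=.1)
        else: reach([*AX,.31],down(PHI+dy))
        sleep(.7)
        i=read_camera("side" if k else "scene"); cv2.imwrite(f"pics/show{int(get_state()['time'])}.png",i[:,:,::-1])
        sleep(2.3)
        s=get_state(); print(k,s["time"],s["position"],s["grip_width"])
E
python3 - <<'E'
from h import *
pick([.605,-.3265],np.radians(-161.5)); show()
E
ls pics
```

```text
grip False 0.008621219120563873 58.655274510383606 [ 0.60483252 -0.32661768  0.14122332] 7.525
weight [-0.98731779 -1.00756945 -3.03751308] 0.009072160819717717
0 15.8167 [ 0.63902117 -0.04410546  0.30997148] 0.009110306348007085
1 20.6833 [ 0.63901277 -0.04410297  0.30997915] 0.009005585554858617
2 27.2167 [ 0.63900725 -0.04413527  0.31001876] 0.009109679682574723
c1.png
c2.png
c3.png
c4.png
scene0.png
show13.png
show18.png
show24.png
side0.png
w1.png
wrist0.png
```

```bash
python3 - <<'E'
import cv2,numpy as np
a=cv2.imread('pics/show13.png')[150:330,180:380];b=cv2.imread('pics/show18.png')[60:240,180:380];c=cv2.imread('pics/show24.png')[60:240,180:380]
cv2.imwrite('pics/m1.png',cv2.resize(np.vstack([np.hstack([a,b]),np.hstack([c,c])])[:, :],None,fx=1.6,fy=1.6,interpolation=cv2.INTER_CUBIC))
E
```

```text
(no output)
```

View pics/m1.png

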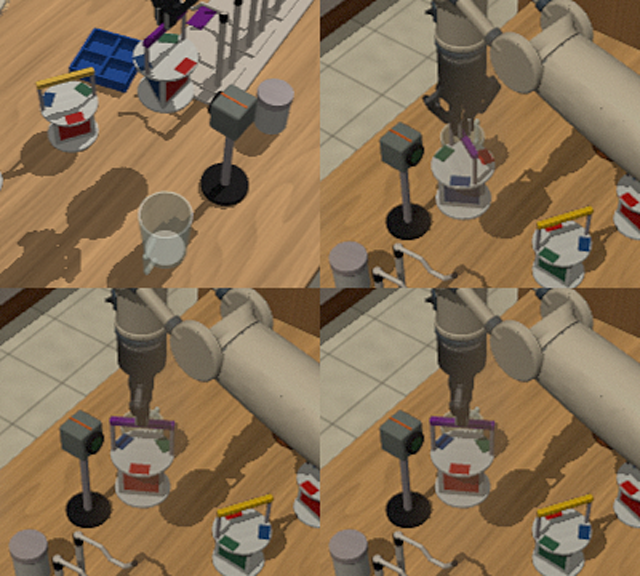

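Red, green and blue in turn face the eye, upright and centred (the tab of each colour is toward the head). Next I'll hang it.

```bash
cat >> h.py <<'E'
def hang(c,part=None):
    H=HOOK[c]; q=down(HY); f=H-.125*HX
    x,y,_=get_state()["position"]; move_straight([x,y,.36],v=.15); reach([x,y,.36],q)
    move_straight([.44,.03,.36],v=.25)
    if f[1]>.2: move_straight([f[0],f[1],.36],v=.25)
    else: move_straight([*f,.36],v=.25)
    move_straight([*f,.224],v=.15); sleep(.4)
    i=read_camera("side"); cv2.imwrite(f"pics/front_{c}.png",i[:,:,::-1])
    print("fwd hit",move_straight([*H,.224],v=.08,force_limit=6)); sleep(.3)
    print("down hit",move_straight([*H,.186],v=.03,force_limit=3),get_state()["position"],get_state()["contact_force"])
    i=read_camera("side"); cv2.imwrite(f"pics/hang_{c}.png",i[:,:,::-1])
def letgo(c):
    x,y,z=get_state()["position"]; grip(.05); sleep(.3); move_straight([x,y,.32],v=.08)
    print(get_state()["time"],get_state()["grip_width"])
E
python3 - <<'E'
from h import *
hang("purple")
a=cv2.imread('pics/front_purple.png')[150:400,130:380];b=cv2.imread('pics/hang_purple.png')[150:400,130:380]
cv2.imwrite('pics/m2.png',cv2.resize(np.hstack([a,b]),None,fx=1.6,fy=1.6,interpolation=cv2.INTER_CUBIC))
E
```

```text
fwd hit False
down hit True [0.5398782  0.29595476 0.18881   ] [-0.31500631 -0.27266892  6.08982438]
```

View pics/m2.png

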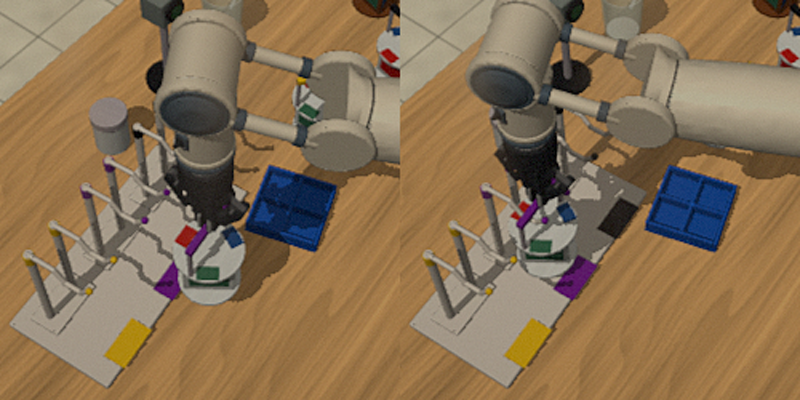

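Contact came at a bar height of 0.208, exactly the seat height, and the picture shows the bar across both prongs. I'll release and re-measure.

```bash
cat >> h.py <<'E'
RNG=dict(yellow=((20,150,90),(32,255,255)),black=((0,0,0),(180,255,28)),purple=((130,90,40),(165,255,255)))
def find(c,guess,cam="scene",img=None,r=26):
    I=camera_info(cam); img=read_camera(cam) if img is None else img; m=cv2.inRange(cv2.cvtColor(img,cv2.COLOR_RGB2HSV),*RNG[c])
    u,v=proj(I,[*guess,.163]).astype(int); w=np.zeros_like(m); w[v-r:v+r,u-r:u+r]=m[v-r:v+r,u-r:u+r]
    n,l,st,_=cv2.connectedComponentsWithStats(w);k=1+np.argmax(st[1:,4])
    b=cv2.boxPoints(cv2.minAreaRect(np.argwhere(l==k)[:,::-1].astype(np.float32)));e=[(b[i]+b[(i+1)%4])/2 for i in range(4)]
    if np.linalg.norm(e[0]-e[2])<np.linalg.norm(e[1]-e[3]): e=e[1:]+e[:1]
    p,q=onz(I,e[0],.163),onz(I,e[2],.163); print(c,(p+q)[:2]/2,"len",np.linalg.norm(p-q),"bar deg",np.degrees(np.arctan2(*(q-p)[1::-1])))
E
python3 - <<'E'
from h import *
letgo("purple"); move_straight([.44,.2,.36],v=.25); reach([.6,.03,.36],down(0)); sleep(.2)
im=read_camera("scene"); find("yellow",[.474,-.127],img=im); find("black",[.4155,-.3306],img=im)
b=read_camera("side")
cv2.imwrite('pics/m3.png',cv2.resize(np.hstack([im[80:350,100:390],b[130:400,130:350]])[:,:,::-1],None,fx=1.55,fy=1.55,interpolation=cv2.INTER_CUBIC))
E
```

```text
38.8333 0.049948248320558115
yellow [ 0.474129   -0.12765554] len 0.10448090588300882 bar deg -121.66105413997167
black [ 0.41548637 -0.33058627] len 0.11230529520229175 bar deg -17.659173341993746
```

View pics/m3.png

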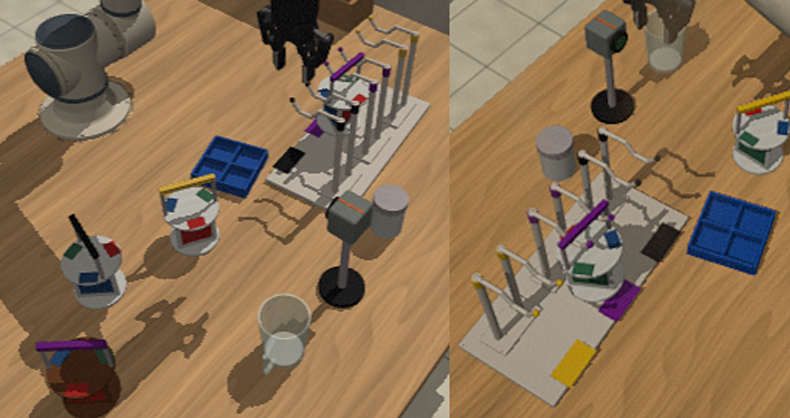

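Purple hangs upright and straight, and yellow and black haven't moved. Next is yellow.

```bash
python3 - <<'E'
from h import *
pick([.4735,-.126],np.radians(-31.7)); show(); hang("yellow")
a=cv2.imread('pics/front_yellow.png')[150:400,130:380];b=cv2.imread('pics/hang_yellow.png')[150:400,130:380]
import glob,os
s=sorted(glob.glob('pics/show*.png'),key=os.path.getmtime)[-3:]; print(s)
c=[cv2.imread(x) for x in s]
top=np.hstack([c[0][120:320,180:380],c[1][60:260,150:350],c[2][60:260,150:350]])
bot=cv2.resize(np.hstack([a,b]),(600,300)); cv2.imwrite('pics/m4.png',np.vstack([top,bot]))
E
```

```text
grip False 0.009458895018785374 58.66853835526854 [ 0.47344782 -0.12592619  0.14127654] 43.875
weight [ 0.44801565  0.26322788 -3.03159364] 0.008804445318535973
0 50.2583 [ 0.63899807 -0.04411891  0.31001269] 0.008887463490778135
1 55.125 [ 0.63899534 -0.04413662  0.31000296] 0.008937940495745787
2 61.6583 [ 0.63899628 -0.04412414  0.30999962] 0.009127900965108824
fwd hit False
down hit True [0.52789125 0.4299289  0.18860016] [ 0.81456076 -0.10351181  5.53348877]
['pics/show47.png', 'pics/show52.png', 'pics/show59.png']
```

View pics/m4.png

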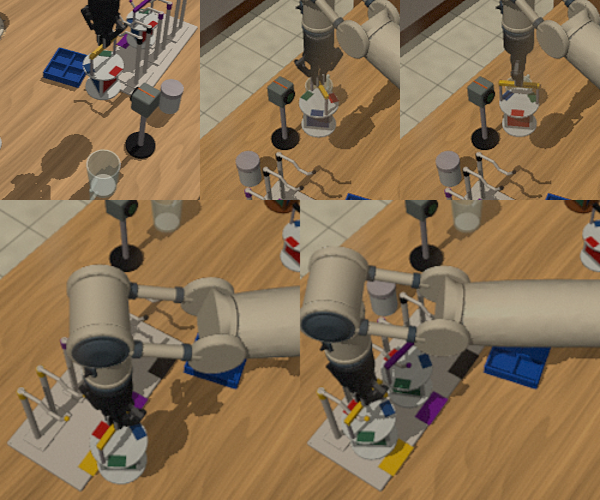

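The yellow mould showed red, green and blue to the eye, and its bar is seated on the yellow prongs. I'll release it and re-measure black.

```bash
python3 - <<'E'
from h import *
letgo("yellow"); move_straight([.44,.36,.36],v=.25); move_straight([.42,.2,.36],v=.25); reach([.55,.03,.36],down(0)); sleep(.2)
im=read_camera("scene"); find("black",[.4155,-.3306],img=im)
b=read_camera("side")
cv2.imwrite('pics/m5.png',cv2.resize(np.hstack([im[80:350,100:390],b[130:400,130:350]])[:,:,::-1],None,fx=1.55,fy=1.55,interpolation=cv2.INTER_CUBIC))
E
```

```text
73.8333 0.049731695465702774
black [ 0.41548637 -0.33058627] len 0.11230529520229175 bar deg -17.659173341993746
```

View pics/m5.png

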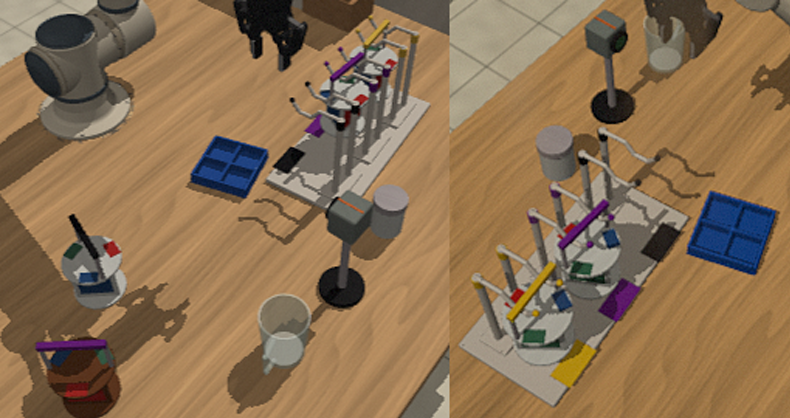

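Purple and yellow both hang straight, and black is unmoved. Next is black.

```bash
python3 - <<'E'
from h import *
pick([.4148,-.329],np.radians(72.3)); show(); hang("black")
a=cv2.imread('pics/front_black.png')[150:400,130:380];b=cv2.imread('pics/hang_black.png')[150:400,130:380]
import glob,os
s=sorted(glob.glob('pics/show*.png'),key=os.path.getmtime)[-3:]; print(s)
c=[cv2.imread(x) for x in s]
top=np.hstack([c[0][120:320,180:380],c[1][60:260,150:350],c[2][60:260,150:350]])
bot=cv2.resize(np.hstack([a,b]),(600,300)); cv2.imwrite('pics/m6.png',np.vstack([top,bot]))
E
```

```text
grip False 0.00918396799197466 58.669577836990356 [ 0.41494939 -0.32884634  0.14126424] 80.3417
weight [ 0.97480892 -0.02683014 -3.12815255] 0.009104367370588637
0 87.6167 [ 0.63898259 -0.04412741  0.30998977] 0.008874923983353393
1 92.4833 [ 0.63900197 -0.0441204   0.30999694] 0.009315326935139201
2 99.0167 [ 0.63900289 -0.04413271  0.31000375] 0.009096849464628508
fwd hit False
down hit True [0.55237395 0.16096302 0.18903068] [-0.34306723  0.47627414  5.06843119]
['pics/show85.png', 'pics/show90.png', 'pics/show96.png']
```

View pics/m6.png

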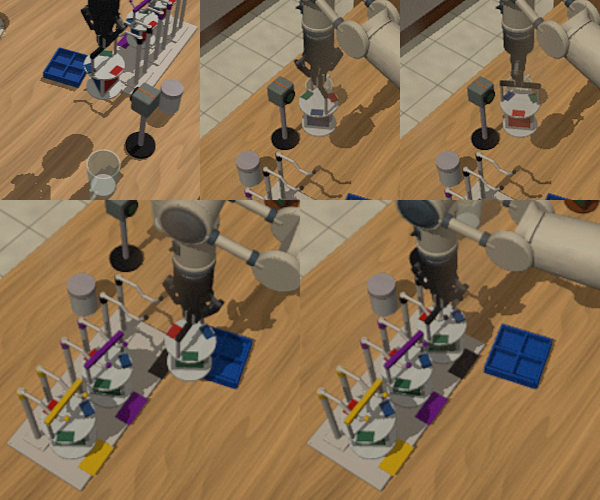

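Black was shown on all three sides and its bar is seated on the black prongs. I'll release it, move clear and take a last look.

```bash
python3 - <<'E'
from h import *
letgo("black"); move_straight([.45,.0,.36],v=.2); reach([.5,-.15,.36],down(0)); sleep(1)
im=read_camera("scene"); b=read_camera("side")
cv2.imwrite('pics/m7.png',cv2.resize(np.hstack([im[80:350,100:390],b[130:400,130:350]])[:,:,::-1],None,fx=1.55,fy=1.55,interpolation=cv2.INTER_CUBIC))
E
```

```text
110.0833 0.050281583220797274
```

View pics/m7.png

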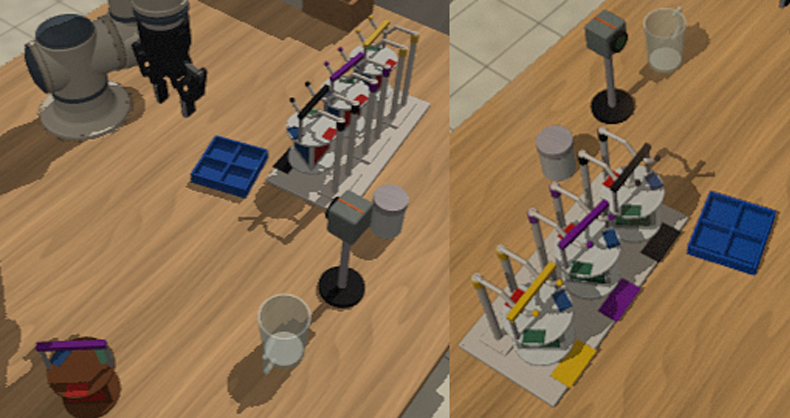

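All three moulds hang square on their own hooks. The tray, jug and tin are where they were, and the arm is clear.

```bash
python3 -c "
from workcell import *
print(close_job())"
```

```text
the job is handed in; nothing more can be done
None
```

The purple, yellow and black moulds were each shown red, green, then blue to the eye and hung on their own hooks, and the job is handed in at about 112 s of the 210 s allowed; no verdict was returned, but the last pictures show all three hanging straight.

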